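# Lock the paste squeegee in its indexed holder

## Task

Take the wider of the two solder-paste squeegees out of the grey storage block and slide it, blade down, into the slot of the metal holder until it rests on the bottom, then let go of it. Then pull up the holder's spring plunger by its round knob, slide the keeper one hole towards the squeegee so that it closes over the end of the blade, and let the pin go fully home in that hole. Finish while still gripping the knob, with the pin engaged; leave the narrow squeegee and the small things on the bench alone.

Things in the scene. Friction and masses are not known exactly. Their poses are not given: they have to be found in the camera images.
- wide_squeegee_center (a point): Centre of the wider squeegee, half-way up, 36 mm over its blade's lower edge. Flat steel blade 100 mm wide (its y), 4 mm thick (x), 62 mm high (z), upright; along its top a black grip bar 60 mm long (y), 14 mm thick (x), 22 mm high, whose middle is 25 mm above this point. Starts standing in either slot of the storage block. Alike end for end.
- narrow_squeegee_center (a point): Centre of the narrower squeegee, the same but with a blade 70 mm wide and a bar 44 mm long. It stands in the other slot of the storage block and stays there.
- rack: Fixed grey storage block 120 (x) x 135 (y) x 30 mm; origin at the centre of its underside. Two slots along its y at x = -35 and +35 mm, 22 mm deep and 5.5 mm wide; squeegees are lifted straight up out of them.
- holder: Fixed metal holder on a grey base 64 x 275 x 8 mm, origin on the worktop. Its y axis runs along the slot and the keeper's track: at -y the slot for the squeegee, its tall end wall and cheeks reaching 60 mm above the worktop; at +y a steel bar with a row of four pin holes, 30 mm apart along y, on which the keeper slides.
- slot (a point): Middle of the holder's slot floor (axes as the holder's), where the middle of the blade's lower edge belongs; 8 mm over the worktop. The slot runs along y, open at the top, 7 mm wide (x), walls 22 mm high over this floor (52 mm high over the last 22 mm at the -y end). The end wall is 53.5 mm from this point on the -y side; the +y end is open.
- knob (a point): Centre of the plunger's round black knob, 24 mm in diameter and 28 mm high, axis upright, 70 mm above the worktop when the pin is home; 12 mm of free height under it over the keeper's bushing. It rides on the keeper: lifted by the knob, the keeper can be drawn along the holder's y by the same grip.
- plunger (a joint): Lift of the spring plunger in m: 0 = pin fully home in its hole, 0.016 = upper stop. The pin is clear of the holes above 0.0105. The spring pulls it down with 5 N at 0 and 9 N at the top.
- keeper (a joint): Keeper position along its track, m: about 0 at the start (pin in a hole), growing as it moves towards the squeegee (holder's -y); the next hole that way is at 0.030. At 0.030 its forked lip, 10 mm wide inside and with its roof 5 mm above the shoulder, stands over the last 10 mm of a seated blade. About 2 N to slide.
- wide_squeegee: The same squeegee (loose, about 0.15 kg), origin at the middle of its blade's lower edge. The blade stands out 20 mm beyond the bar at each end as a shoulder.
- flux_bottle: Small amber bottle with a white cap, 23x23x38 mm, origin under it; a bystander.
- tape_amber: Roll of amber tape, 56x56x12 mm, origin under it; a bystander. To its right (-y) a tall fixed tower of drone frames stands round x = 0.75, y = -0.25 m: keep the arm clear of it.
- side_cutters: Blue-handled side cutters, 53x105x14 mm, origin under them; a bystander.
Not all that is in view belongs to the job. Leave any red look-alike of the wide_squeegee alone.

How it is judged:
By the outcome, as a careful person would: the job done as asked, in the order asked, and still so for the second after the job is handed in, while the arm keeps its last pose, push and grip.
It also fails if it takes over 51 s, if anything falls off the work surface, if the arm or the gripper's body presses on something with over 40 N, if the wrist force passes 120 N, or if a joint passes its speed limit or range.

## Robot

A 7-joint arm with a two-finger parallel gripper is mounted at the origin on a cart in front of the work surface, level with it; the furniture and walls round the work are solid. World frame = base frame: x ahead of the robot, y to its left, z up, the work surface at z = 0. Lengths are in m, angles in rad, forces in N, time in s.
With the tool pointing down it reaches from about 0.375 to 0.925 m from the base axis. Payload 3.1 kg.
Tool frame: the origin (TCP) lies at the very end of the fingers, on their centre line; the grasp point (between the pads) lies 19 mm behind it; z points along the fingers, y is the line along which they close (so a half turn about z gives the same grasp; the last joint's range is limited). The gripper opens to 85 mm and grips with 20 to 120 N. Pads are 22 mm wide; open, the fingers measure 114 mm over their backs; the gripper's body (76 mm by 85 mm) begins 54 mm behind the grasp point. The pads swing forward as they close: fully open they stand 13 mm farther back than shut.
Start: joints at [-1.246, 0.383, 0.044, 1.598, -0.018, 1.161, -0.05], TCP at [0.267, 0.593, 0.231] pointing down, gripper open.
Joint ranges: [-2.61, 2.61], [-0.41, 2.15], [-1.48, 1.57], [0, 2.5], [-1.57, 4.71], [0.05, 1.97], [-2.85, 2.85]. Speed limits (rad/s): [2.79, 2.79, 3.14, 3.14, 3.14, 3.14, 3.14].

## Interface

Orientations are given as a unit quaternion [w, x, y, z].
In Python, from rig import robot, camera gives the robot as it stands.
- The arm moves only by the tool play_rows, never from a script. Its argument "commands" is a list of rows, each a list of 3 entries, a list of its own where there are three numbers: the closure, from 0 (fully open) to 1 (shut), then the shift along the tool's x, y, z in units of 25 mm (1.0 is 25 mm), then the turn, a rotation vector about the tool's x, y, z in units of 6 degrees (1.0 is 6 degrees). A call has 1 to 10 rows; each row shifts and turns the commanded pose from where the row before left it, along the tool's axes as they then stand; what a row does not reach is not made up. A row lasts 1/12 s, in which the tool goes at most 41.7 mm and 7.16 degrees, less where a joint would pass 70% of its speed; a pose out of reach is approached as far as the arm can. A call is refused whole if a number of a shift passes 1 or a number of a turn 1, either way. A call with a gripper value outside its range is refused whole. The fingers move at their own pace and stop on an object; "grip_force" is the grip in N (left out, the last holds). Time passes only in rows, so rows that do not move let the fingers close. It gives the time, the measured TCP pose, the force, the opening and the grip force at its end, in the units of the state.
- robot.state(): the state, without advancing time (a new reading comes with each control period).
- camera(name): name is "scene" or "side" or "wrist"; returns a dict with "image" (384x512x3 uint8, red, green, blue), "vfov" (degrees; the focal length in pixels is half the picture's height over the tangent of half this angle, whatever the lens; pixels are square), "cx", "cy" (the principal point, pixels), "eye" and "attitude" of the camera in the world. Camera axes: x right, y up, looking along -z (the intrinsics and any distortion apply to the point x, -y, -z); pixel columns grow to the right and rows downward; lengths in m; the calibration is good to about 2 mm. The wrist camera is an equidistant fisheye: a pixel r from the principal point sees the ray r / f radians off the axis. A picture is of the moment at which its call begins. There is no depth.
- robot.hand_in(): hands the job in; it is judged then, once.
The state is a dict: "clock": time; "q": joint angles; "qvel": joint speeds; "joint_efforts": joint torques, N m; "eef_pos": TCP position; "tool_rot": TCP orientation; "force": force on the tool from outside, world axes, zero at the start; "moment": the same for the moment, N m; "finger_gap": finger opening in m; "grip_force": force on a finger pad.
Only numpy, scipy, OpenCV 4.12 (cv2) and the standard library are available. Lean on these libraries where they do the work, as an engineer would, in place of code of your own. Each camera call takes 0.05 s, during which the arm holds its last target. There are 200 camera calls.

## Working session

There is one attempt and no reset: what is moved stays moved. The work goes in short steps, Python scripts to look and compute and a tool call to move; the robot and the scene stay as the last step left them, time stands still between calls to the robot, and variables do not carry over. Pictures are saved under pics/ and viewed, at most 10 in all, crops included, and the job is handed in when it is done.

Besides the shell and the picture viewer there is one more tool, called after "Request:" as name(argument=value, ...), one argument or row to a line, values as JSON. play_rows: Moves the arm, as the interface text tells. Its arguments: {"type":"object","properties":{"commands":{"type":"array"},"grip_force":{"type":"number"}},"required":["commands"]}

```bash
ls; mkdir -p pics
python3 - <<'E'
from rig import robot,camera
import cv2,json
import numpy as np
for n in("scene","side"):
    c=camera(n); cv2.imwrite(f"pics/{n}0.png",cv2.resize(c["image"][:,:,::-1],(800,600),interpolation=cv2.INTER_CUBIC))
    np.save(f"{n}.npy",c,allow_pickle=True)
    print(n,{k:v for k,v in c.items() if k!="image"})
print(robot.state())
E
```

```text
pics
scene {'vfov': 49.58900105475012, 'cx': 258.645923012164, 'cy': 188.9661697078266, 'eye': array([ 0.16901725, -0.3562364 ,  0.78354165]), 'attitude': array([ 0.87749948,  0.32939839, -0.11389579, -0.32942238])}
side {'vfov': 46.471836951336655, 'cx': 260.71052500616634, 'cy': 189.68813933613848, 'eye': array([ 0.37877136, -0.63668094,  0.76220322]), 'attitude': array([ 0.90643076,  0.40701149, -0.05583201, -0.09801891])}
{'clock': 0.1, 'q': array([-1.2458166 ,  0.38379912,  0.04383779,  1.5994435 , -0.01789855,
        1.16119764, -0.04985071]), 'qvel': array([-7.95113515e-04, -1.79795010e-03, -2.43144965e-03, -3.97916025e-03,
        9.50448541e-04,  4.72068553e-05,  1.40655589e-04]), 'joint_efforts': array([ 2.34105573e-03, -4.34728789e+01,  1.02925647e+00, -2.50453395e+01,
        1.08740621e-02,  5.45774179e-03,  7.04314260e-06]), 'eef_pos': array([0.2663392 , 0.59197388, 0.22997085]), 'tool_rot': array([-1.92398194e-04,  2.09756184e-01,  9.77752953e-01, -1.21240564e-03]), 'force': array([ 0.28712975, -0.15265551,  0.0909862 ]), 'moment': array([0.00660281, 0.02373643, 0.04860224]), 'grip_force': 0.0, 'finger_gap': 0.08558639108452218}
```

View pics/scene0.png

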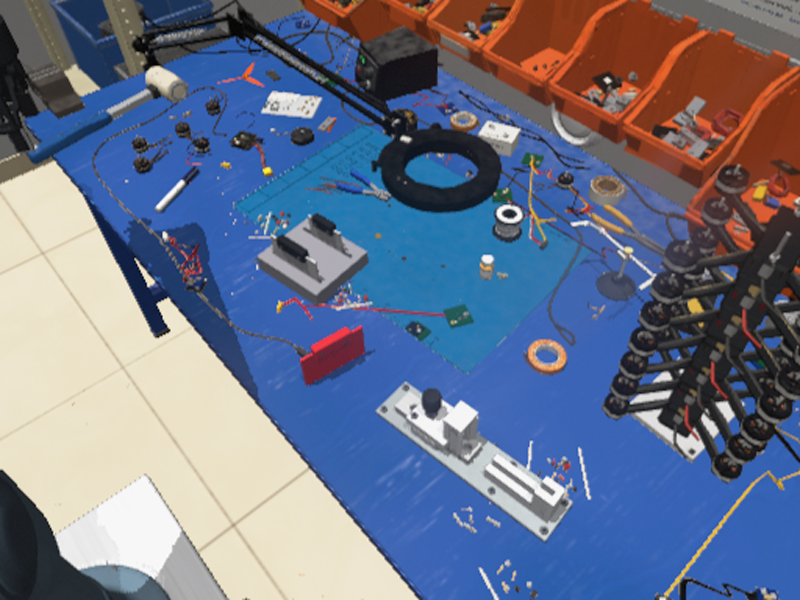

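View pics/side0.png

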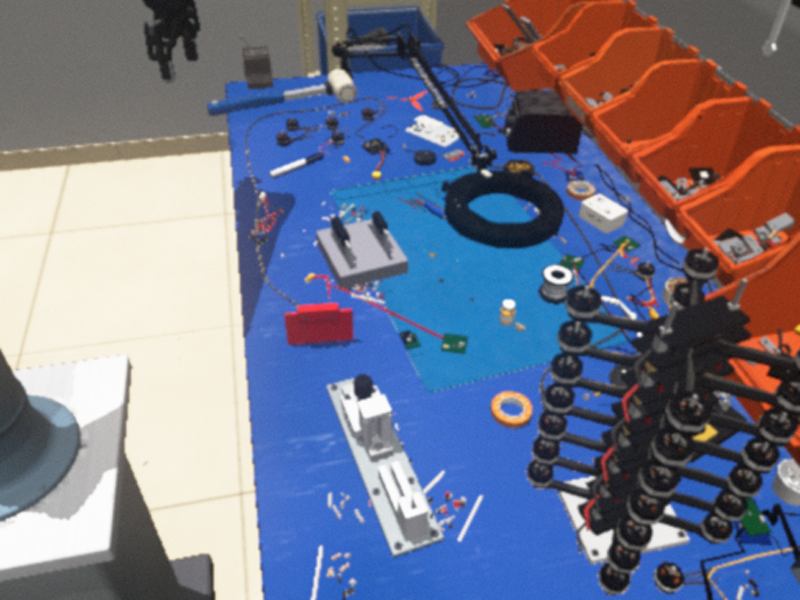

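The scene view shows the storage block around (312,255) and the holder from (405,385) to (545,535), with the knob at (431,400). There is a red decoy at (333,353). Next I'll enlarge the block and the holder.

Run:
```python
import cv2,numpy as np
im={n:np.load(n+".npy",allow_pickle=True).item()["image"][:,:,::-1] for n in("scene","side")}
def crop(n,x,y,w,h,s):
    o=cv2.resize(im[n][y:y+h,x:x+w],None,fx=s,fy=s,interpolation=cv2.INTER_CUBIC)
    for i in range(0,w,10):
        cv2.line(o,(i*s,0),(i*s,12 if (x+i)%50==0 else 6),(0,255,255),1)
        if i%20==0: cv2.putText(o,str(x+i),(i*s,22),0,.35,(0,255,255),1)
    for i in range(0,h,10):
        cv2.line(o,(0,i*s),(8,i*s),(0,255,255),1)
        cv2.putText(o,str(y+i),(9,i*s+4),0,.35,(0,255,255),1)
    return o
a=np.hstack([crop("scene",160,130,80,66,5),crop("side",195,130,80,66,5)])
b=np.hstack([crop("scene",235,240,140,110,4),crop("side",200,235,90,125,4)[:440]])
cv2.imwrite("pics/rack.png",a);cv2.imwrite("pics/hold.png",cv2.resize(b,None,fx=.86,fy=.86) if b.shape[1]>800 else b)
print(a.shape,b.shape)
```

```text
(330, 800, 3) (440, 920, 3)
```

View pics/rack.png

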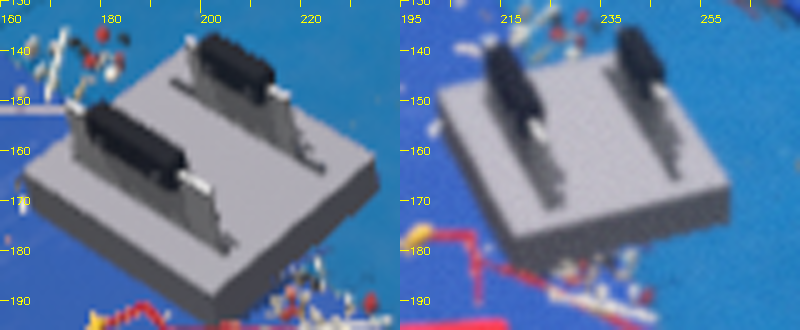

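View pics/hold.png

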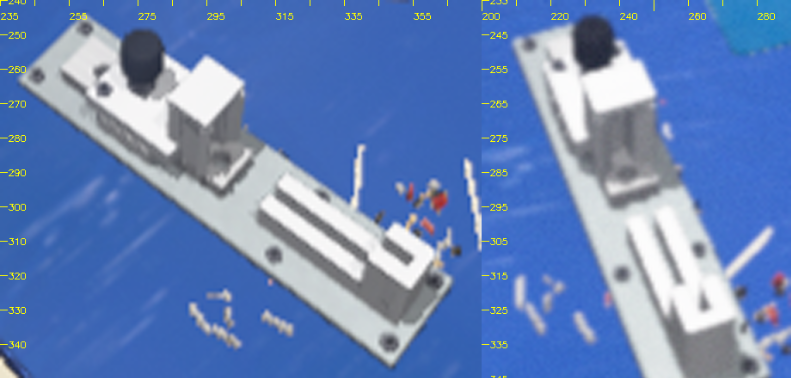

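The wide squeegee is in the near (robot-side) slot, since its bar is longer. Knob is at native (276.3,256.6) in scene and (232.6,247.5) in side. Next I'll fit the poses.

```bash
cat > h.py <<'E'
import numpy as np
from scipy.spatial.transform import Rotation as R
from scipy.optimize import least_squares
def rot(q): return R.from_quat(np.r_[q[1:],q[0]])
def ray(c,u,v,fish=False):
    f=192/np.tan(np.radians(c["vfov"]/2)); a=np.array([(u-c["cx"]),-(v-c["cy"])])
    if fish:
        r=np.hypot(*a); t=r/f; d=np.r_[a/max(r,1e-9)*np.sin(t),-np.cos(t)]
    else: d=np.r_[a/f,-1]
    d=rot(c["attitude"]).apply(d); return d/np.linalg.norm(d)
def onz(c,u,v,z,fish=False):
    d=ray(c,u,v,fish); return c["eye"]+d*(z-c["eye"][2])/d[2]
def tri(cs):
    A=0;b=0
    for c,u,v in cs:
        d=ray(c,u,v); P=np.eye(3)-np.outer(d,d); A=A+P; b=b+P@c["eye"]
    return np.linalg.solve(A,b)
def proj(c,p,fish=False):
    f=192/np.tan(np.radians(c["vfov"]/2)); x,y,z=rot(c["attitude"]).inv().apply(np.asarray(p)-c["eye"])
    if fish:
        r=np.hypot(x,y); k=f*np.arctan2(r,-z)/max(r,1e-9); return c["cx"]+k*x,c["cy"]-k*y
    return c["cx"]+f*x/-z,c["cy"]+f*y/z
def fitrect(pts,corners):  # pts measured xy, corners local
    f=lambda p:(np.array([[np.cos(p[2]),-np.sin(p[2])],[np.sin(p[2]),np.cos(p[2])]])@np.array(corners).T).T+p[:2]-pts
    best=min((least_squares(lambda p:f(p).ravel(),[*np.mean(pts,0),a]) for a in np.linspace(-3,3,9)),key=lambda r:r.cost)
    return best.x,best.fun
E
python3 - <<'E'
from h import *
np.set_printoptions(precision=4,suppress=True)
S=np.load("scene.npy",allow_pickle=True).item();D=np.load("side.npy",allow_pickle=True).item()
print("knob",tri([(S,276.3,256.6),(D,232.6,247.5)]))
print("bar",tri([(S,187.2,158.4),(D,218.2,148.6)]))
h=np.array([onz(S,u,v,.008)[:2] for u,v in[(348.95,345.5),(366.4,322),(261.2,245),(240.2,262.7)]])
print(h,fitrect(h,[(-.032,-.1375),(.032,-.1375),(.032,.1375),(-.032,.1375)]))
r=np.array([onz(c,u,v,.03)[:2] for c,u,v in[(S,165,164.4),(S,203,188.6),(S,235.4,161),(D,202.4,148.4),(D,218,177),(D,261,167)]])
c=[(-.06,.0675),(-.06,-.0675),(.06,-.0675)]
print(r,fitrect(r,c+c))
for c,u in((S,[(177,151.3),(197,165.5)]),(D,[(213.5,141),(222,154)])):
  print("bar ends z.075",[onz(c,*p,.075) for p in u])
E
```

```text
knob [ 0.4718 -0.0403  0.0715]
bar [0.4975 0.3115 0.0644]
[[ 0.4709 -0.2422]
 [ 0.5303 -0.2343]
 [ 0.4936  0.0317]
 [ 0.4305  0.0276]] (array([ 0.4813, -0.1043,  0.1407]), array([-0.002 , -0.0027,  0.002 , -0.0017,  0.0001,  0.0046, -0.0001,
       -0.0003]))
[[0.4602 0.3647]
 [0.4848 0.2343]
 [0.6012 0.255 ]
 [0.46   0.3656]
 [0.4831 0.236 ]
 [0.5996 0.2541]] (array([0.5306, 0.3106, 0.1756]), array([-0.0004,  0.0019, -0.0015, -0.0006,  0.0003, -0.0004, -0.0003,
        0.001 ,  0.0002, -0.0023,  0.0018,  0.0005]))
bar ends z.075 [array([0.4892, 0.3402, 0.075 ]), array([0.4978, 0.2676, 0.075 ])]
bar ends z.075 [array([0.4878, 0.331 , 0.075 ]), array([0.5006, 0.2705, 0.075 ])]
```

Request:
play_rows(
  commands=[
    [0.5, [0, 0, 0], [0, 0, 0.93]],
    [0.5, [0, 0, 0], [0, 0, 0.93]],
    [0.5, [0, 0, 0], [0, 0, 0.93]],
    [0.5, [0, 0, 0], [0, 0, 0.93]],
    [0.5, [0, 0, 0], [0, 0, 0.93]],
    [0.5, [0, 0, 0], [0, 0, 0.93]],
    [0.5, [0, 0, 0], [0, 0, 0.93]],
    [0.5, [0, 0, 0], [0, 0, 0.93]],
    [0.5, [0, 0, 0], [0, 0, 0.93]],
    [0.5, [0, 0, 0], [0, 0, 0.93]],
  ],
  grip_force=60,
)

```text
clock: 0.93
eef_pos: [0.2664, 0.5923, 0.2304]
tool_rot: [0.0, 0.645, 0.764, -0.001]
force: [0.6, -0.5, -0.6]
finger_gap: 0.0426
grip_force: 0.0
```

```bash
cat > plan.py <<'E'
import sys
from h import *
from rig import robot
def go(x,y,z,yaw):  # yaw of tool y axis in world
    s=robot.state(); T=rot(s["tool_rot"]); 
    ty=np.array([np.cos(yaw),np.sin(yaw),0]);tz=np.array([0,0,-1.]);tx=np.cross(ty,tz)
    G=R.from_matrix(np.c_[tx,ty,tz])
    np.set_printoptions(precision=3,suppress=True)
    print("t",round(s["clock"],2),"pos",s["eef_pos"],"gap",s["finger_gap"],"F",s["force"],"q7",s["q"][6])
    print("shift units",T.inv().apply(np.array([x,y,z])-s["eef_pos"])/.025,"turn units",(T.inv()*G).as_rotvec(degrees=True)/6)
if __name__=="__main__": go(*map(float,sys.argv[1:]))
E
python3 plan.py .4965 .306 .16 .1756
```

```text
t 0.93 pos [0.266 0.592 0.23 ] gap 0.04257092368407865 F [ 0.604 -0.482 -0.591] q7 -0.9773283554990924
shift units [-12.834   7.144   2.83 ] turn units [-0.008  0.013 -0.059]
```

Request:
play_rows(
  commands=[
    [0.5, [-0.9, 0.5, 0], [0, 0, 0]],
    [0.5, [-0.9, 0.5, 0], [0, 0, 0]],
    [0.5, [-0.9, 0.5, 0.1], [0, 0, 0]],
    [0.5, [-0.9, 0.5, 0.1], [0, 0, 0]],
    [0.5, [-0.9, 0.5, 0.2], [0, 0, 0]],
    [0.5, [-0.9, 0.5, 0.2], [0, 0, 0]],
    [0.5, [-0.9, 0.5, 0.2], [0, 0, 0]],
    [0.5, [-0.9, 0.5, 0.2], [0, 0, 0]],
    [0.5, [-0.9, 0.5, 0.2], [0, 0, 0]],
    [0.5, [-0.9, 0.5, 0.2], [0, 0, 0]],
  ],
)

```text
clock: 1.77
eef_pos: [0.429, 0.3915, 0.1955]
tool_rot: [-0.0, 0.643, 0.766, -0.001]
force: [-0.3, 0.4, -0.5]
finger_gap: 0.0427
grip_force: 0.0
```

Request:
play_rows(
  commands=[
    [0.5, [-0.9, 0.5, 0.2], [0, 0, 0]],
    [0.5, [-0.9, 0.5, 0.2], [0, 0, 0]],
    [0.5, [-0.9, 0.5, 0.2], [0, 0, 0]],
    [0.5, [-0.9, 0.5, 0.2], [0, 0, 0]],
    [0.5, [-0.2, 0.1, 0.2], [0, 0, 0]],
    [0.5, [0, 0, 0], [0, 0, 0]],
    [0.5, [0, 0, 0], [0, 0, 0]],
  ],
)

```text
clock: 2.35
eef_pos: [0.496, 0.3086, 0.1705]
tool_rot: [-0.001, 0.643, 0.766, -0.001]
force: [-0.5, 1.0, -0.3]
finger_gap: 0.0426
grip_force: 0.0
```

```bash
python3 plan.py .4965 .306 .16 .1756
cat > wr.py <<'E'
import sys,cv2
from h import *
from rig import camera
n=sys.argv[1]; c=camera("wrist"); np.save(n+".npy",c,allow_pickle=True)
o=cv2.resize(c["image"][:,:,::-1],(768,576),interpolation=cv2.INTER_CUBIC)
cv2.imwrite(f"pics/{n}.png",o); print(c["vfov"],c["cx"],c["cy"],c["eye"],c["attitude"])
E
python3 wr.py w1
```

```text
t 2.35 pos [0.496 0.309 0.171] gap 0.04255558692824058 F [-0.497  1.038 -0.277] q7 -0.33825616879063536
shift units [-0.104  0.001  0.421] turn units [-0.018 -0.    -0.018]
65.70646984690485 253.19005067194087 193.46908421206 [0.48226455 0.3905412  0.31228884] [ 0.98296603 -0.16200019 -0.01327189  0.08577639]
```

View pics/w1.png

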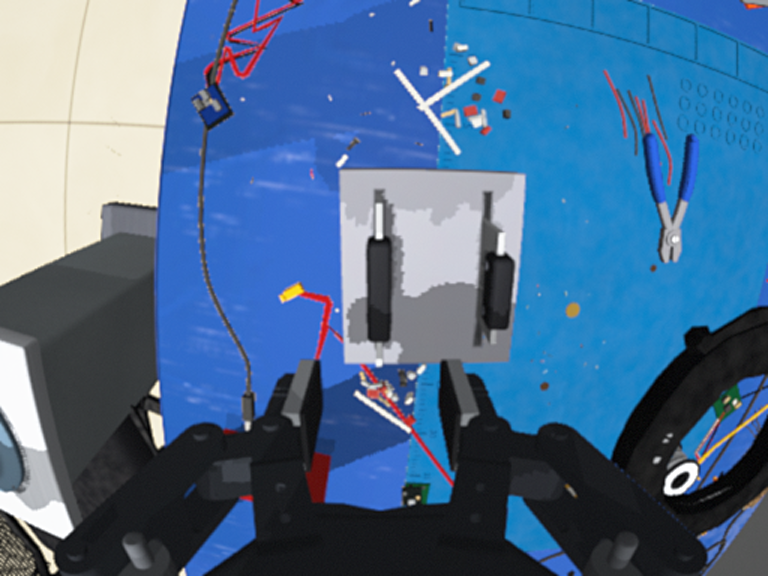

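The wrist view shows the wide bar from (379,237) to (379,340), with its blade shoulder tips at (378,203) and (380,362).

Run:
```python
from h import *
np.set_printoptions(precision=4,suppress=True)
c=np.load("w1.npy",allow_pickle=True).item()
for n,u,v,z in[("barT",379,238,.08),("barB",378,338,.08),("bladeT",378,204,.07),("bladeB",380,362,.07),("rTL",341,170,.03),("rTR",525,175,.03),("rBR",510,361,.03),("rBL",345,362,.03)]:
    print(n,onz(c,u/1.5,v/1.5,z,True))
```

```text
barT [0.49   0.3418 0.08  ]
barB [0.4995 0.2843 0.08  ]
bladeT [0.4865 0.3583 0.07  ]
bladeB [0.5042 0.264  0.07  ]
rTL [0.4606 0.3706 0.03  ]
rTR [0.5775 0.3904 0.03  ]
rBR [0.602  0.2588 0.03  ]
rBL [0.4832 0.2386 0.03  ]
```

```bash
python3 plan.py .4953 .312 .050 .178
```

```text
t 2.4 pos [0.496 0.31  0.171] gap 0.042627599529850034 F [-0.642  1.645 -0.383] q7 -0.33816671815901866
shift units [0.081 0.007 4.837] turn units [-0.013 -0.008 -0.019]
```

Request:
play_rows(
  commands=[
    [0.5, [0.08, 0, 0.5], [0, 0, 0]],
    [0.5, [0, 0, 0.8], [0, 0, 0]],
    [0.5, [0, 0, 0.8], [0, 0, 0]],
    [0.5, [0, 0, 0.8], [0, 0, 0]],
    [0.5, [0, 0, 0.8], [0, 0, 0]],
    [0.5, [0, 0, 0.6], [0, 0, 0]],
    [0.5, [0, 0, 0.4], [0, 0, 0]],
    [0.5, [0, 0, 0.1], [0, 0, 0]],
    [0.5, [0, 0, 0], [0, 0, 0]],
  ],
)

```text
clock: 3.15
eef_pos: [0.4954, 0.3111, 0.0502]
tool_rot: [-0.0, 0.642, 0.767, -0.001]
force: [0.4, 0.1, 0.3]
finger_gap: 0.0425
grip_force: 0.0
```

```bash
python3 plan.py .4953 .312 .050 .178
```

```text
t 3.15 pos [0.495 0.311 0.05 ] gap 0.042483460793726315 F [0.439 0.137 0.324] q7 -0.2827218008935347
shift units [0.037 0.004 0.01 ] turn units [-0.017  0.004 -0.019]
```

Request:
play_rows(
  commands=[
    [1, [0, 0, 0], [0, 0, 0]],
    [1, [0, 0, 0], [0, 0, 0]],
    [1, [0, 0, 0], [0, 0, 0]],
    [1, [0, 0, 0], [0, 0, 0]],
    [1, [0, 0, 0], [0, 0, 0]],
    [1, [0, 0, 0], [0, 0, 0]],
  ],
  grip_force=60,
)

```text
clock: 3.65
eef_pos: [0.4967, 0.311, 0.0526]
tool_rot: [-0.0, 0.643, 0.766, 0.001]
force: [-2.9, -0.1, 5.9]
finger_gap: 0.0131
grip_force: 59.3
```

Request:
play_rows(
  commands=[
    [1, [0, 0, -0.2], [0, 0, 0]],
    [1, [0, 0, -0.3], [0, 0, 0]],
    [1, [0, 0, -0.4], [0, 0, 0]],
    [1, [0, 0, -0.5], [0, 0, 0]],
    [1, [0, 0, -0.6], [0, 0, 0]],
    [1, [0, 0, -0.7], [0, 0, 0]],
    [1, [0, 0, -0.8], [0, 0, 0]],
    [1, [0, 0, -0.8], [0, 0, 0]],
    [1, [0, 0, -0.5], [0, 0, 0]],
    [1, [0, 0, 0], [0, 0, 0]],
  ],
)

```text
clock: 4.48
eef_pos: [0.4994, 0.3117, 0.1758]
tool_rot: [0.001, 0.643, 0.766, 0.004]
force: [1.2, -0.0, -1.0]
finger_gap: 0.0133
grip_force: 58.4
```

```bash
python3 - <<'E'
from h import *
np.set_printoptions(precision=4,suppress=True)
S=np.load("scene.npy",allow_pickle=True).item()
o=np.array([.4813,-.1043]);a=.1407
L=lambda p:np.array([[np.cos(a),np.sin(a)],[-np.sin(a),np.cos(a)]])@(p[:2]-o)
for n,u,v,z in[("wallL+y",258,205,.03),("wallR+y",288,176,.03),("endtop far R",436,254,.06),("endtop far L",403,289,.06),("endtop near L",368,254,.06),("endtop nearR",396,222,.06),("slot notch end",407,263,.06)]:
    p=onz(S,235+u/3.44,240+v/3.44,z); print(n,p,L(p))
E
python3 plan.py .505 -.18 .17 .1407
```

```text
wallL+y [ 0.4731 -0.1368  0.03  ] [-0.0127 -0.031 ]
wallR+y [ 0.4988 -0.1355  0.03  ] [ 0.0129 -0.0334]
endtop far R [ 0.5117 -0.227   0.06  ] [ 0.0129 -0.1258]
endtop far L [ 0.4841 -0.2282  0.06  ] [-0.0146 -0.1231]
endtop near L [ 0.4848 -0.2034  0.06  ] [-0.0104 -0.0986]
endtop nearR [ 0.5096 -0.2012  0.06  ] [ 0.0144 -0.0999]
slot notch end [ 0.4964 -0.2202  0.06  ] [-0.0013 -0.1169]
t 4.48 pos [0.499 0.312 0.176] gap 0.013270226267698446 F [ 1.201 -0.047 -1.027] q7 -0.34003232261238264
shift units [-19.413  -3.178   0.13 ] turn units [ 0.07  -0.04   0.315]
```

Request:
play_rows(
  commands=[
    [1, [-0.4, -0.1, 0], [-0.0, 0, 0]],
    [1, [-0.8, -0.15, 0], [0, 0, 0.3]],
    [1, [-1, -0.17, 0], [0, 0, 0]],
    [1, [-1, -0.17, 0], [0, 0, 0]],
    [1, [-1, -0.17, 0], [0, 0, 0]],
    [1, [-1, -0.17, 0], [0, 0, 0]],
    [1, [-1, -0.17, 0], [0, 0, 0]],
    [1, [-1, -0.17, 0], [0, 0, 0]],
    [1, [-1, -0.17, 0], [0, 0, 0]],
    [1, [-1, -0.17, 0], [0, 0, 0]],
  ],
)

```text
clock: 5.32
eef_pos: [0.4884, 0.0744, 0.1695]
tool_rot: [-0.001, 0.655, 0.756, -0.002]
force: [0.1, 0.5, -1.0]
finger_gap: 0.0131
grip_force: 58.3
```

Request:
play_rows(
  commands=[
    [1, [-1, -0.17, 0], [0, 0, 0]],
    [1, [-1, -0.17, 0], [0, 0, 0]],
    [1, [-1, -0.17, 0], [0, 0, 0]],
    [1, [-1, -0.17, 0], [0, 0, 0]],
    [1, [-1, -0.17, 0], [0, 0, 0]],
    [1, [-1, -0.17, 0], [0, 0, 0]],
    [1, [-1, -0.17, 0], [0, 0, 0]],
    [1, [-1, -0.17, 0], [0, 0, 0]],
    [1, [-1, -0.17, 0], [0, 0, 0]],
    [1, [-1, -0.17, 0], [0, 0, 0]],
  ],
)

```text
clock: 6.15
eef_pos: [0.4815, -0.178, 0.1696]
tool_rot: [-0.002, 0.655, 0.756, -0.001]
force: [0.6, 0.3, -0.8]
finger_gap: 0.0131
grip_force: 58.3
```

Request:
play_rows(
  commands=[
    [1, [-1, -0.17, 0], [0, 0, 0]],
    [1, [-1, -0.17, 0], [0, 0, 0]],
    [1, [-0.6, -0.17, 0], [0, 0, 0]],
    [1, [-0.2, 0, 0], [0, 0, 0]],
    [1, [0, 0, 0], [0, 0, 0]],
    [1, [0, 0, 0], [0, 0, 0]],
    [1, [0, 0, 0], [0, 0, 0]],
  ],
)

```text
clock: 6.73
eef_pos: [0.4812, -0.2456, 0.1705]
tool_rot: [-0.001, 0.654, 0.756, 0.0]
force: [0.5, -0.1, -1.6]
finger_gap: 0.0129
grip_force: 58.3
```

```bash
python3 plan.py .4906 -.17 .17 .1407;python3 wr.py w2
```

```text
t 6.73 pos [ 0.481 -0.246  0.17 ] gap 0.012920154079267257 F [ 0.536 -0.054 -1.597] q7 0.7395922975067574
shift units [2.939 0.811 0.023] turn units [-0.011 -0.017  0.042]
65.70646984690485 253.19005067194087 193.46908421206 [ 0.46964883 -0.16359346  0.31237185] [ 0.98424662 -0.16126198 -0.01124211  0.07160157]
```

View pics/w2.png

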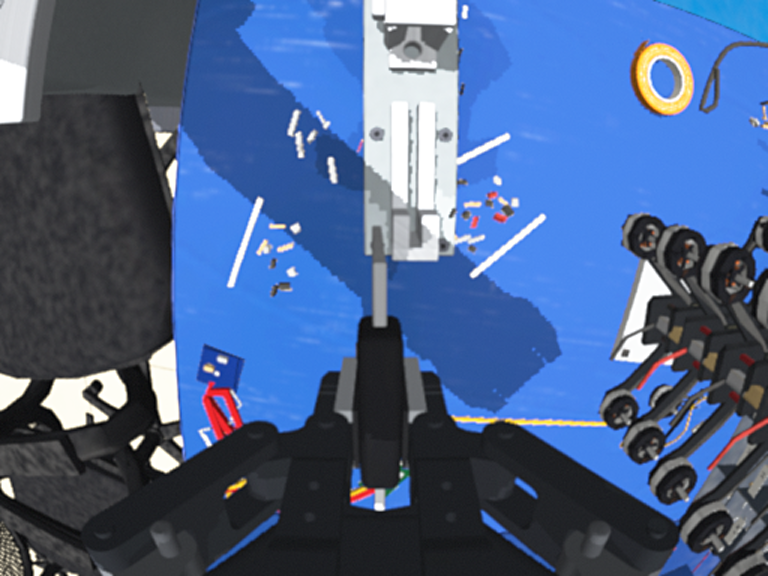

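Slot is at columns ~409–418, rows 102–210; the blade tip is near (378,228). I'll enlarge it.

Run:
```python
import cv2,numpy as np
c=np.load("w2.npy",allow_pickle=True).item()["image"][:,:,::-1]
a=cv2.resize(c[60:180,235:315],None,fx=5,fy=5,interpolation=cv2.INTER_CUBIC)
b=cv2.resize(c[145:265,215:295],None,fx=5,fy=5,interpolation=cv2.INTER_CUBIC)
b=cv2.resize(c[225:345,215:295],None,fx=5,fy=5,interpolation=cv2.INTER_CUBIC)
cv2.imwrite("pics/w2z.png",np.hstack([a,b]))
```

```text
(no output)
```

View pics/w2z.png

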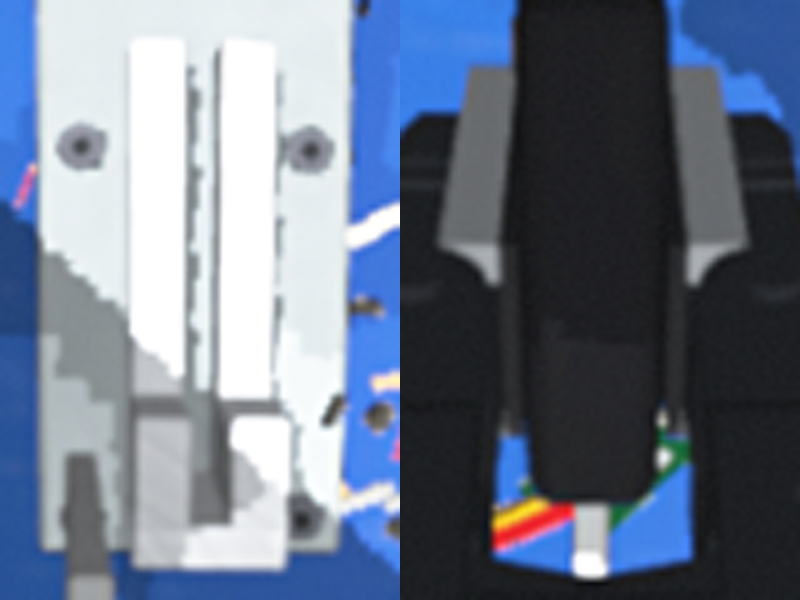

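Run:
```python
from h import *
np.set_printoptions(precision=4,suppress=True)
c=np.load("w2.npy",allow_pickle=True).item()
W=lambda x,y,z:onz(c,235+x/5,60+y/5,z,True)
B=lambda x,y,z:onz(c,215+(x-400)/5,225+y/5,z,True)
zb=.1705-.0446
P={"slot+y":W(203.5,40,.03),"slot mid":W(202.5,380,.03),"endwall":W(211,523,.06),"baseL":W(38,550,.008),"baseR":W(338,550,.008),
"bl+bottom":W(82,456,zb),"bl+top":W(90,573,zb+.062),"bl-top":B(591,575,zb+.062),"bar-y end":B(597,500,zb+.072)}
tcp=np.array([.4812,-.2456]);a=.1407
for k,p in P.items():
    d=p[:2]-tcp; print(k,p,"rel tcp in holder axes",np.cos(a)*d[0]+np.sin(a)*d[1],-np.sin(a)*d[0]+np.cos(a)*d[1])
d=P["slot+y"]-P["endwall"];print("yaw",np.arctan2(-d[0],d[1]))
d=P["bl+top"]-P["bl-top"];print("yaw blade",np.arctan2(-d[0],d[1]),np.linalg.norm(d))
```

```text
slot+y [ 0.486  -0.1331  0.03  ] rel tcp in holder axes 0.02055370054733364 0.11068019481730443
slot mid [ 0.4958 -0.1974  0.03  ] rel tcp in holder axes 0.021230702188845766 0.04568489499250281
endwall [ 0.4986 -0.2184  0.06  ] rel tcp in holder axes 0.021005562455290692 0.02450685391815435
baseL [ 0.4693 -0.2408  0.008 ] rel tcp in holder axes -0.01106590079541032 0.006417767063545289
baseR [ 0.5324 -0.2313  0.008 ] rel tcp in holder axes 0.05266333689507353 0.006938949555688187
bl+bottom [ 0.4733 -0.1978  0.1259] rel tcp in holder axes -0.0011033231780638456 0.04838460920779979
bl+top [ 0.4743 -0.1966  0.1879] rel tcp in holder axes 6.897108405522039e-06 0.04953445392933629
bl-top [ 0.4887 -0.295   0.1879] rel tcp in holder axes 0.0005308752151773951 -0.0499336611745429
bar-y end [ 0.4861 -0.2727  0.1979] rel tcp in holder axes 0.0010627491112543807 -0.02754261170350421
yaw 0.14594359113715386
yaw blade 0.14596775097284073 0.09946949520016142
```

Request:
play_rows(
  commands=[
    [1, [0.4, 0.14, 0], [0, 0, 0]],
    [1, [0.7, 0.14, 0], [0, 0, 0]],
    [1, [0.7, 0.14, 0], [0, 0, 0]],
    [1, [0.7, 0.14, 0], [0, 0, 0]],
    [1, [0.4, 0.14, 0], [0, 0, 0]],
    [1, [0.2, 0.14, 0.2], [0, 0, 0.03]],
    [1, [0, 0, 0.5], [0, 0, 0]],
    [1, [0, 0, 0.5], [0, 0, 0]],
    [1, [0, 0, 0.2], [0, 0, 0]],
    [1, [0, 0, 0], [0, 0, 0]],
  ],
)

```text
clock: 7.62
eef_pos: [0.4892, -0.1681, 0.1343]
tool_rot: [-0.002, 0.656, 0.754, -0.001]
force: [0.0, 0.4, -0.7]
finger_gap: 0.013
grip_force: 58.4
```

```bash
python3 plan.py .4911 -.1654 .0526 .143
```

```text
t 7.62 pos [ 0.489 -0.168  0.134] gap 0.013016109875259694 F [ 0.043  0.427 -0.721] q7 0.5909160197709227
shift units [0.095 0.102 3.268] turn units [-0.041 -0.005 -0.042]
```

Request:
play_rows(
  commands=[
    [1, [0.1, 0.1, 0.3], [-0.04, 0, -0.04]],
    [1, [0, 0, 0.5], [0, 0, 0]],
    [1, [0, 0, 0.5], [0, 0, 0]],
    [1, [0, 0, 0.5], [0, 0, 0]],
    [1, [0, 0, 0.1], [0, 0, 0]],
    [1, [0, 0, 0], [0, 0, 0]],
    [1, [0, 0, 0], [0, 0, 0]],
  ],
)

```text
clock: 8.2
eef_pos: [0.4921, -0.1655, 0.088]
tool_rot: [0.0, 0.655, 0.756, 0.001]
force: [-1.7, -0.9, -1.8]
finger_gap: 0.0131
grip_force: 60.2
```

```bash
python3 plan.py .4911 -.1654 .0526 .143
```

```text
t 8.2 pos [ 0.492 -0.166  0.088] gap 0.013087882262017549 F [-1.678 -0.863 -1.833] q7 0.6470601852325837
shift units [ 0.01  -0.042  1.414] turn units [ 0.016 -0.002  0.   ]
```

Request:
play_rows(
  commands=[
    [1, [0, -0.04, 0.2], [0, 0, 0]],
    [1, [0, 0, 0.25], [0, 0, 0]],
    [1, [0, 0, 0.25], [0, 0, 0]],
    [1, [0, 0, 0.25], [0, 0, 0]],
    [1, [0, 0, 0.2], [0, 0, 0]],
    [1, [0, 0, 0.1], [0, 0, 0]],
    [1, [0, 0, 0.05], [0, 0, 0]],
    [1, [0, 0, 0], [0, 0, 0]],
  ],
)

```text
clock: 8.87
eef_pos: [0.4919, -0.1654, 0.0556]
tool_rot: [0.001, 0.654, 0.756, 0.001]
force: [-1.6, 0.2, -2.3]
finger_gap: 0.0129
grip_force: 60.1
```

```bash
python3 plan.py .4911 -.1654 .0526 .143
```

```text
t 8.87 pos [ 0.492 -0.165  0.056] gap 0.012884809120210233 F [-1.551  0.157 -2.281] q7 0.6871764545266024
shift units [ 0.006 -0.032  0.121] turn units [0.028 0.002 0.007]
```

Request:
play_rows(
  commands=[
    [1, [0, -0.02, 0.06], [0, 0, 0]],
    [1, [0, 0, 0.06], [0, 0, 0]],
    [1, [0, 0, 0.04], [0, 0, 0]],
    [1, [0, 0, 0.04], [0, 0, 0]],
    [1, [0, 0, 0], [0, 0, 0]],
    [1, [0, 0, 0], [0, 0, 0]],
  ],
)

```text
clock: 9.37
eef_pos: [0.4921, -0.1663, 0.0532]
tool_rot: [0.001, 0.655, 0.756, 0.002]
force: [-6.8, -2.1, 12.9]
finger_gap: 0.0129
grip_force: 62.5
```

Request:
play_rows(
  commands=[
    [0.8, [0, 0, 0], [0, 0, 0]],
    [0.7, [0, 0, 0], [0, 0, 0]],
    [0.5, [0, 0, 0], [0, 0, 0]],
    [0.5, [0, 0, 0], [0, 0, 0]],
    [0.5, [0, 0, -0.3], [0, 0, 0]],
    [0.5, [0, 0, -0.6], [0, 0, 0]],
    [0.5, [0, 0, -0.8], [0, 0, 0]],
    [0.5, [0, 0, -0.8], [0, 0, 0]],
    [0.5, [0, 0, -0.8], [0, 0, 0]],
    [0.5, [0, 0, -0.5], [0, 0, 0]],
  ],
)

```text
clock: 10.2
eef_pos: [0.4929, -0.1659, 0.1487]
tool_rot: [0.003, 0.655, 0.756, 0.003]
force: [0.1, 0.3, 0.2]
finger_gap: 0.0425
grip_force: 0.0
```

```bash
python3 plan.py .4718 -.0403 .15 .143; python3 wr.py w3
```

```text
t 10.2 pos [ 0.493 -0.166  0.149] gap 0.042465381205091655 F [0.067 0.31  0.206] q7 0.5789747001345663
shift units [ 5.092 -0.118 -0.059] turn units [0.073 0.01  0.005]
65.70646984690485 253.19005067194087 193.46908421206 [ 0.48027887 -0.08351709  0.2903467 ] [ 0.98411329 -0.16234102 -0.01556213  0.07017302]
```

View pics/w3.png

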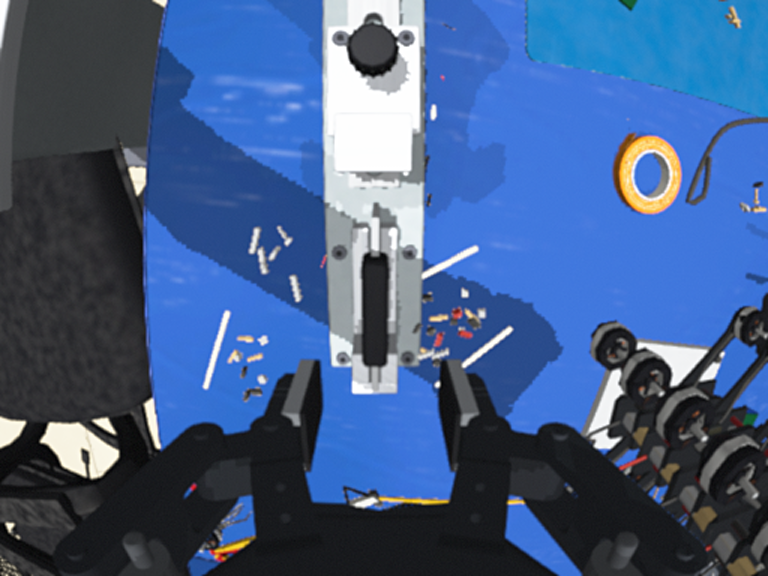

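The squeegee is seated and released. The knob top is at (372,46) in the wrist image.

Run:
```python
from h import *
np.set_printoptions(precision=4,suppress=True)
c=np.load("w3.npy",allow_pickle=True).item()
for n,u,v,z in[("knob",372.5,44,.084),("blade+",375,206,.07),("bar+",375,252,.08),("bar-",374,366,.08),("bladeY-",374,383,.07),("block front",372,172,.085),("block back",372,114,.085)]:
    print(n,onz(c,u/1.5,v/1.5,z,True))
```

```text
knob [ 0.4719 -0.0371  0.084 ]
blade+ [ 0.484  -0.1141  0.07  ]
bar+ [ 0.487 -0.135  0.08 ]
bar- [ 0.4952 -0.1968  0.08  ]
bladeY- [ 0.4974 -0.2132  0.07  ]
block front [ 0.4802 -0.0965  0.085 ]
block back [ 0.4764 -0.07    0.085 ]
```

Request:
play_rows(
  commands=[
    [0.5, [0.6, -0.08, 0], [0.07, 0, 0]],
    [0.5, [0.9, 0, 0], [0, 0, 0]],
    [0.5, [0.9, 0, 0], [0, 0, 0]],
    [0.5, [0.9, 0, 0], [0, 0, 0]],
    [0.5, [0.9, 0, 0], [0, 0, 0]],
    [0.5, [0.7, 0, 0], [0, 0, 0]],
    [0.5, [0.24, 0, 0.4], [0, 0, 0]],
    [0.5, [0, 0, 0.4], [0, 0, 0]],
    [0.5, [0, 0, 0], [0, 0, 0]],
    [0.5, [0, 0, 0], [0, 0, 0]],
  ],
)

```text
clock: 11.08
eef_pos: [0.47, -0.0402, 0.1249]
tool_rot: [-0.002, 0.655, 0.755, -0.003]
force: [0.2, -0.4, 0.2]
finger_gap: 0.0428
grip_force: 0.0
```

```bash
python3 plan.py .4725 -.0390 .052 .143
```

```text
t 11.08 pos [ 0.47  -0.04   0.125] gap 0.04284749034500408 F [ 0.224 -0.446  0.249] q7 0.2810062883135499
shift units [0.036 0.126 2.914] turn units [-0.06   0.012 -0.013]
```

Request:
play_rows(
  commands=[
    [0.5, [0.04, 0.1, 0.4], [-0.05, 0, 0]],
    [0.5, [0, 0, 0.6], [0, 0, 0]],
    [0.5, [0, 0, 0.6], [0, 0, 0]],
    [0.5, [0, 0, 0.6], [0, 0, 0]],
    [0.5, [0, 0, 0.5], [0, 0, 0]],
    [0.5, [0, 0, 0.2], [0, 0, 0]],
    [0.5, [0, 0, 0], [0, 0, 0]],
    [0.5, [0, 0, 0], [0, 0, 0]],
  ],
)

```text
clock: 11.75
eef_pos: [0.4738, -0.0383, 0.0539]
tool_rot: [0.001, 0.655, 0.756, 0.001]
force: [1.5, -0.5, 0.5]
finger_gap: 0.0427
grip_force: 0.0
```

```bash
python3 plan.py .4725 -.0390 .052 .143
```

```text
t 11.75 pos [ 0.474 -0.038  0.054] gap 0.042733815123778836 F [ 1.516 -0.465  0.492] q7 0.38421400549676193
shift units [-0.021 -0.056  0.076] turn units [ 0.019  0.007 -0.009]
```

Request:
play_rows(
  commands=[
    [1, [0, -0.04, 0], [0, 0, 0]],
    [1, [0, 0, 0], [0, 0, 0]],
    [1, [0, 0, 0], [0, 0, 0]],
    [1, [0, 0, 0], [0, 0, 0]],
    [1, [0, 0, 0], [0, 0, 0]],
    [1, [0, 0, 0], [0, 0, 0]],
  ],
  grip_force=60,
)

```text
clock: 12.25
eef_pos: [0.4716, -0.038, 0.0547]
tool_rot: [-0.0, 0.655, 0.756, 0.0]
force: [-4.1, -1.0, 5.8]
finger_gap: 0.0222
grip_force: 58.5
```

Request:
play_rows(
  commands=[
    [1, [0, 0, -0.15], [0, 0, 0]],
    [1, [0, 0, -0.15], [0, 0, 0]],
    [1, [0, 0, -0.15], [0, 0, 0]],
    [1, [0, 0, -0.13], [0, 0, 0]],
    [1, [0, 0, 0], [0, 0, 0]],
    [1, [0, 0, 0], [0, 0, 0]],
    [1, [0, 0, 0], [0, 0, 0]],
  ],
)

```text
clock: 12.83
eef_pos: [0.4715, -0.0374, 0.0677]
tool_rot: [0.0, 0.654, 0.756, 0.0]
force: [-1.0, -2.0, -8.4]
finger_gap: 0.0219
grip_force: 59.2
```

Request:
play_rows(
  commands=[
    [1, [-0.15, 0, 0], [0, 0, 0]],
    [1, [-0.2, 0, 0], [0, 0, 0]],
    [1, [-0.2, 0, 0], [0, 0, 0]],
    [1, [-0.2, 0, 0], [0, 0, 0]],
    [1, [-0.2, 0, 0], [0, 0, 0]],
    [1, [-0.15, 0, 0], [0, 0, 0]],
    [1, [-0.1, 0, 0], [0, 0, 0]],
    [1, [0, 0, 0], [0, 0, 0]],
    [1, [0, 0, 0], [0, 0, 0]],
    [1, [0, 0, 0], [0, 0, 0]],
  ],
)

```text
clock: 13.67
eef_pos: [0.4761, -0.0682, 0.068]
tool_rot: [0.001, 0.655, 0.756, -0.0]
force: [-3.7, -1.4, -9.1]
finger_gap: 0.0224
grip_force: 59.2
```

```bash
python3 plan.py .4759 -.0677 .0547 .143
```

```text
t 13.67 pos [ 0.476 -0.068  0.068] gap 0.02237657775455603 F [-3.696 -1.414 -9.095] q7 0.43511643657608207
shift units [ 0.024 -0.007  0.533] turn units [0.007 0.012 0.001]
```

Request:
play_rows(
  commands=[
    [1, [0.02, 0, 0.1], [0, 0, 0]],
    [1, [0, 0, 0.1], [0, 0, 0]],
    [1, [0, 0, 0.1], [0, 0, 0]],
    [1, [0, 0, 0.1], [0, 0, 0]],
    [1, [0, 0, 0.1], [0, 0, 0]],
    [1, [0, 0, 0.03], [0, 0, 0]],
    [1, [0, 0, 0], [0, 0, 0]],
    [1, [0, 0, 0], [0, 0, 0]],
  ],
)

```text
clock: 14.33
eef_pos: [0.4762, -0.0679, 0.0551]
tool_rot: [0.001, 0.655, 0.756, -0.0]
force: [-5.1, -1.3, -6.9]
finger_gap: 0.022
grip_force: 59.6
```

Request:
play_rows(
  commands=[
    [1, [0, 0, 0.04], [0, 0, 0]],
    [1, [0, 0, 0.04], [0, 0, 0]],
    [1, [0, 0, 0.02], [0, 0, 0]],
    [1, [0, 0, 0], [0, 0, 0]],
    [1, [0, 0, 0], [0, 0, 0]],
    [1, [0, 0, 0], [0, 0, 0]],
  ],
)

```text
clock: 14.83
eef_pos: [0.4763, -0.0679, 0.0547]
tool_rot: [-0.0, 0.655, 0.756, 0.0]
force: [-11.7, -1.8, 12.2]
finger_gap: 0.0223
grip_force: 61.5
```

Run:
```python
from rig import camera
import cv2
import numpy as np
a=[]
for n,(x,y,w,h) in(("scene",(250,225,130,130)),("side",(205,220,100,130))):
    a.append(cv2.resize(camera(n)["image"][y:y+h,x:x+w,::-1],None,fx=3.4,fy=3.4,interpolation=cv2.INTER_CUBIC))
cv2.imwrite("pics/end.png",np.hstack(a))
```

```text
(no output)
```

View pics/end.png

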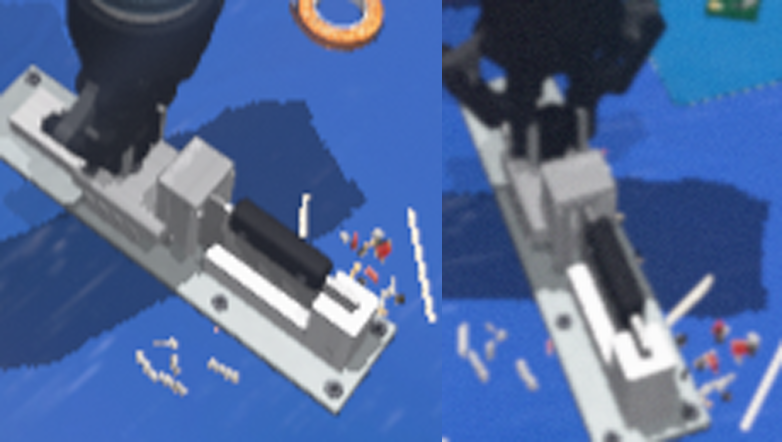

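Both views show the keeper's fork over the blade end, and the knob is back at its home height on a hard stop. I'll ease the residual push.

Request:
play_rows(
  commands=[
    [1, [0, -0.03, -0.02], [0, 0, 0]],
    [1, [0, -0.03, -0.02], [0, 0, 0]],
    [1, [0, 0, 0], [0, 0, 0]],
    [1, [0, 0, 0], [0, 0, 0]],
    [1, [0, 0, 0], [0, 0, 0]],
    [1, [0, 0, 0], [0, 0, 0]],
  ],
)

```text
clock: 15.43
eef_pos: [0.4762, -0.0679, 0.0548]
tool_rot: [0.001, 0.655, 0.756, 0.001]
force: [-6.4, -1.4, 0.3]
finger_gap: 0.0216
grip_force: 60.4
```

```bash
python3 -c "
from rig import robot
print(robot.hand_in())"
```

```text
the job is handed in; nothing more can be done
None
```

I seated the wide squeegee in the holder slot and moved the keeper one hole so it closes over the blade end. The pin is home, the knob is still gripped, and I handed the job in at about 15.4 s; no verdict came back.

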